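Put the spice jars and tins back in two neat rows on the step shelf

TASK

Tidy the step shelf: all four glass jars belong on the upper back step and all four metal tins on the lower front step, each kind standing upright side by side in one straight row along the middle of its step, the tins square to the shelf with a label to the front. One jar and one tin are on the wrong step and another of each is still on the counter. Set each one down on its step without letting it drop, knock nothing over and leave the mug, the pepper mill and the plant where they are.

Things in the scene. Friction and masses are not known exactly. Their poses are not given: they have to be found in the camera images.
- rack: two-step wooden shelf, fixed, 215 mm deep (x), 274 mm wide (y); origin on the counter under it; -x is its front, facing the robot; rows run along y. Side cheeks stand 25 mm above each step, 250 mm apart inside, so four jars or tins fit per step: places at y = -91.5, -30.5, 30.5, 91.5 mm. At the start each step holds three things near such places, one the wrong kind, and one place is free
- back_row (a point): middle of the upper back step, on its surface: rack x = +60 mm, y = 0, 80 mm above the counter; same axes as the rack. The step is free from rack x = 21 to 99 mm, between a front lip 10 mm high and a back rail 20 mm high (above the step)
- front_row (a point): middle of the lower front step, on its surface: rack x = -44.5 mm, y = 0, 20 mm above the counter; same axes as the rack. The step is free from rack x = -104 mm, behind a lip 12 mm high, to x = 15 mm, where the upper step's front rises to 90 mm above the counter
- jar_1: round glass spice jar with a paper label and black screw lid, 46 mm diameter all the way up, 100 mm tall (lid: top 22 mm), about 0.16 kg, loose; origin at the centre of its underside, z up; all four jars are alike
- jar_2: round glass spice jar with a paper label and black screw lid, 46 mm diameter all the way up, 100 mm tall (lid: top 22 mm), about 0.16 kg, loose; origin at the centre of its underside, z up; all four jars are alike
- jar_3: round glass spice jar with a paper label and black screw lid, 46 mm diameter all the way up, 100 mm tall (lid: top 22 mm), about 0.16 kg, loose; origin at the centre of its underside, z up; all four jars are alike
- jar_4: round glass spice jar with a paper label and black screw lid, 46 mm diameter all the way up, 100 mm tall (lid: top 22 mm), about 0.16 kg, loose; origin at the centre of its underside, z up; all four jars are alike
- tin_1: plain rectangular metal spice tin with a press-in lid, 36 mm (its x) by 50 mm (its y) by 80 mm tall, the lid standing 4 mm higher; about 0.12 kg, loose; origin at the centre of its underside, z up; the 50 mm wide faces carry the labels and are both alike; all four tins are alike
- tin_2: plain rectangular metal spice tin with a press-in lid, 36 mm (its x) by 50 mm (its y) by 80 mm tall, the lid standing 4 mm higher; about 0.12 kg, loose; origin at the centre of its underside, z up; the 50 mm wide faces carry the labels and are both alike; all four tins are alike
- tin_3: plain rectangular metal spice tin with a press-in lid, 36 mm (its x) by 50 mm (its y) by 80 mm tall, the lid standing 4 mm higher; about 0.12 kg, loose; origin at the centre of its underside, z up; the 50 mm wide faces carry the labels and are both alike; all four tins are alike
- tin_4: plain rectangular metal spice tin with a press-in lid, 36 mm (its x) by 50 mm (its y) by 80 mm tall, the lid standing 4 mm higher; about 0.12 kg, loose; origin at the centre of its underside, z up; the 50 mm wide faces carry the labels and are both alike; all four tins are alike
- mug: white mug, 76 mm diameter, 92 mm tall, handle at its +y side; bystander; origin at the centre of its underside
- mill: dark wooden pepper mill, 54 mm diameter, 157 mm tall; bystander; origin at the centre of its underside
- plant: small plant in a terracotta pot, 116 mm across the saucer, about 140 mm tall; bystander; origin at the centre of its underside

How it is judged:
By the outcome, as a careful person would: the job done as asked, in the order asked, and still so for the second after the job is handed in, with the robot touching nothing.
It also fails if it takes over 72 s, if anything falls off the work surface, if the arm or the gripper's body presses on something with over 40 N, if the wrist force passes 120 N, or if a joint passes its speed limit or range.

ROBOT

A 6-joint arm with a two-finger parallel gripper is mounted at the origin on the work surface. World frame = base frame: x ahead of the robot, y to its left, z up, the work surface at z = 0. Lengths are in m, angles in rad, forces in N, time in s.
With the tool pointing down it reaches from about 0.35 to 0.775 m from the base axis. Payload 7.3 kg.
Tool frame: the origin (TCP) lies on the front face of the gripper's body, between the roots of the fingers; the fingertips stand ahead of it and the grasp point (between the pads) lies 47 mm ahead of it (finger_overhang is the z of the fingertips in the tool frame, in m); z points along the fingers, y is the line along which they close (so a half turn about z gives the same grasp; the last joint's range is limited). The gripper opens to 92 mm and grips with 3 to 60 N. Pads are 19 mm wide; open, the fingers measure 130 mm over their backs; the gripper's body (75 mm by 190 mm) begins 47 mm behind the grasp point.
Start: joints at [-1.388, 0.342, 1.524, -0, 1.275, -0.146], TCP at [0.17, -0.497, 0.292] pointing down, gripper open.
Joint ranges: [-2.53, 2.53], [-0.77, 2.02], [0.04, 2.7], [-1, 4.14], [0.28, 2.66], [-3.11, 3.11]. Speed limits (rad/s): [2.57, 2.57, 3.14, 3.14, 3.14, 3.14].

INTERFACE

Orientations are given as [roll, pitch, yaw] about the fixed x, y, z axes, in that order (R = Rz(yaw) Ry(pitch) Rx(roll)).
In Python, from cell import * gives the robot as it stands. The module is installed in compiled form; this text tells all that it offers.
- The arm moves only by the tool arm_command, never from a script. Its argument "series" is a list of rows, each an object of numbers: "x", "y", "z": the shift along the tool's x, y, z in mm; "rx", "ry", "rz": the turn, a rotation vector about the tool's x, y, z in degrees. A call has 1 to 20 rows; each row is the pose to reach, as a shift and turn from the pose commanded when the call began, along the tool's axes at that moment; what a row does not reach only later rows make up. A row lasts 1/10 s, in which the tool goes at most 50 mm and 8.59 degrees, less where a joint would pass 70% of its speed; a pose out of reach is approached as far as the arm can. A call with a gripper value outside its range is refused whole. "hand" is the finger opening in mm, from 0 to 91.8, set as the call begins (left out, the last holds). The fingers move at their own pace and stop on an object; "squeeze" is the grip in N (left out, the last holds). Time passes only in rows, so rows that repeat a pose let the fingers close. It gives the time, the measured TCP pose, the force, the opening and the grip force at its end, in the units of the state.
- observe(): the state, without advancing time (a new reading comes with each control period).
- read_camera(name): name is "side" or "top"; returns a dict with "pixels" (384x512x3 uint8, blue, green, red), "K" (3x3 intrinsics, pixels), "rvec" (rotation vector, rad) and "tvec" (3), from world to camera coordinates, as OpenCV has them. Camera axes: x right, y down, z forward; pixel columns grow to the right and rows downward; lengths in m; the calibration is good to about 2 mm. A picture is of the moment at which its call begins. There is no depth.
- hand_in(): hands the job in; it is judged then, once.
Trained networks look in a picture, given as the dict that the camera call returned (one of the last four; its "shot" number tells which), for a name from the list of things; names that differ only in an ending like _2 or _b are one class to them, and where a whole thing is asked for, a point or a joint stands for the part that bears it (a point fixed in the world has none). Each returns a list of dicts, best first, with "confidence" (0 to 1); they miss things now and then, are a little off and sometimes report something else, mostly with a low value. They report only what shows in the picture. A call takes as long as a camera call.
- boxes_of(picture, query): "point" ([x, y, z] in m, in world coordinates, good to about 4 mm: the middle of the surface that is visible of it).
- trace(picture, query): "pixels" (384x512 bool, what is visible of it).
- mark_of(picture, query): "point" ([x, y, z] in m, in world coordinates, good to about 4 mm: a listed point, or the origin of a listed thing).
The state is a dict: "time": time; "qpos": joint angles; "qvel": joint speeds; "joint_efforts": joint torques, N m; "tool_pos": TCP position; "tool_rot": TCP orientation; "contact_force": force on the tool from outside, world axes, zero at the start; "torque": the same for the moment, N m; "opening": finger opening in m; "grip_force": force on a finger pad.
Only numpy, scipy, OpenCV 4.12 (cv2) and the standard library are available. Lean on these libraries where they do the work, as an engineer would, in place of code of your own. Each camera call takes 0.05 s, during which the arm holds its last target. There are 200 camera calls.

## Working session

There is one attempt and no reset: what is moved stays moved. The work goes in short steps, Python scripts to look and compute and a tool call to move; the robot and the scene stay as the last step left them, time stands still between calls to the robot, and variables do not carry over. Pictures are saved under pics/ and viewed, at most 10 in all, crops included, and the job is handed in when it is done.

Besides the shell and the picture viewer there is one more tool, called after "Request:" as name(argument=value, ...), one argument or row to a line, values as JSON. arm_command: Moves the arm, as the interface text tells. Its arguments: {"type":"object","properties":{"series":{"type":"array"},"hand":{"type":"number"},"squeeze":{"type":"number"}},"required":["series"]}

```bash
mkdir -p pics
cat > h.py <<'E'
from cell import *
import numpy as np, cv2
def snap(n,f):
    p=read_camera(n); cv2.imwrite('pics/'+f,p['pixels']); return p
E
python3 - <<'E'
from h import *
s=observe(); print({k:np.round(v,3) for k,v in s.items()})
for n in('top','side'):
    p=snap(n,n+'0.png')
    R=cv2.Rodrigues(p['rvec'])[0]; print(n,'cam',(-R.T@p['tvec']).round(3),p['K'].round(1).tolist())
    for q in('rack','back_row','front_row','jar_1','tin_1','mug','mill','plant'):
        for d in mark_of(p,q): print(q,np.round(d['point'],3),round(d['confidence'],2))
E
```

```text
{'time': np.float64(0.0), 'qpos': array([-1.388,  0.343,  1.525, -0.   ,  1.275, -0.146]), 'qvel': array([ 0.   ,  0.   ,  0.001,  0.001, -0.001, -0.001]), 'joint_efforts': array([ 1.0000e-03, -4.3123e+01, -2.4421e+01,  7.2000e-02,  5.6000e-02,
       -0.0000e+00]), 'tool_pos': array([ 0.169, -0.497,  0.292]), 'tool_rot': array([-3.14 , -0.   ,  0.329]), 'contact_force': array([-0.888, -0.868, -0.188]), 'torque': array([-0.026, -0.016,  0.007]), 'grip_force': np.float64(0.0), 'opening': np.float64(0.092)}
top cam [ 0.526 -0.016  1.024] [[398.3, 0.0, 252.9], [0.0, 398.3, 197.6], [0.0, 0.0, 1.0]]
rack [0.55  0.207 0.   ] 0.74
back_row [0.613 0.211 0.085] 0.98
front_row [0.506 0.204 0.018] 0.76
front_row [ 0.604 -0.323 -0.005] 0.71
jar_1 [ 0.458 -0.131  0.001] 0.63
jar_1 [0.611 0.181 0.079] 0.62
jar_1 [0.516 0.112 0.02 ] 0.61
jar_1 [0.602 0.301 0.081] 0.58
tin_1 [0.498 0.289 0.018] 0.86
tin_1 [0.616 0.119 0.08 ] 0.72
tin_1 [0.509 0.236 0.021] 0.65
tin_1 [ 0.452 -0.318 -0.002] 0.57
mug [ 0.604 -0.149 -0.   ] 0.64
mill [ 0.603 -0.324 -0.003] 0.6
mill [0.509 0.239 0.021] 0.47
mill [0.514 0.112 0.019] 0.22
plant [ 0.77  -0.004  0.   ] 0.59
side cam [0.153 0.705 0.848] [[496.7, 0.0, 261.8], [0.0, 496.7, 184.4], [0.0, 0.0, 1.0]]
rack [0.551 0.208 0.006] 0.61
back_row [0.612 0.215 0.076] 0.68
front_row [0.507 0.201 0.022] 0.55
jar_1 [0.604 0.3   0.083] 0.91
jar_1 [ 0.457 -0.13   0.001] 0.61
jar_1 [0.611 0.179 0.081] 0.58
jar_1 [0.516 0.11  0.022] 0.58
tin_1 [0.502 0.232 0.019] 0.82
tin_1 [ 0.453 -0.311 -0.003] 0.78
tin_1 [0.621 0.118 0.079] 0.77
tin_1 [0.5   0.292 0.021] 0.75
mug [ 0.612 -0.144  0.001] 0.97
mug [ 0.774 -0.008 -0.001] 0.37
mill [ 0.6   -0.329  0.005] 0.82
mill [0.618 0.118 0.078] 0.65
plant [ 0.769 -0.006  0.   ] 0.83
```

View pics/top0.png

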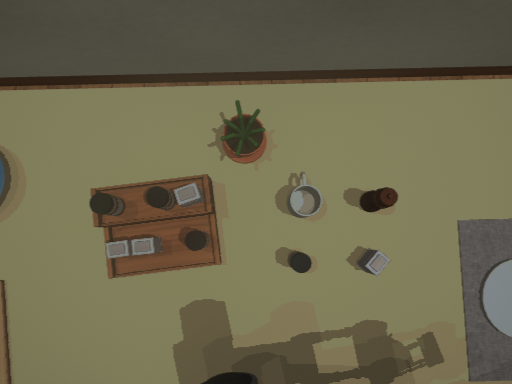

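View pics/side0.png

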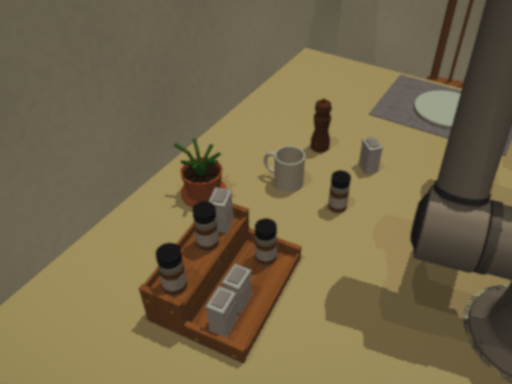

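The top view shows tins at front +91/+30 (118,249 and 143,246) and a jar at front −91 (196,240). The back step has jars at (102,203) and (158,197) and a tin at −91 (187,194). The counter holds a jar (301,262) and a tin turned by about 40° (376,262). The side view agrees. Next I'll refine the rack pose and the tin yaws.

```bash
cat >> h.py <<'E'
def plane(p,uv,z):
    """pixels -> world points on the plane at height z"""
    R=cv2.Rodrigues(p['rvec'])[0]; c=-R.T@np.ravel(p['tvec'])
    uv=np.atleast_2d(uv).astype(float)
    d=np.c_[uv,np.ones(len(uv))]@np.linalg.inv(p['K']).T@R
    return (c+d*((z-c[2])/d[:,2])[:,None])[:,:2]
def tidy(ms,r=.03):
    """cluster points and average"""
    out=[]
    for m in ms:
        for o in out:
            if np.linalg.norm(o[0][:2]-m[:2])<r: o.append(m);break
        else: out.append([m])
    return [(np.mean(o,0).round(4),len(o)) for o in out]
E
python3 - <<'E'
from h import *
M={q:[] for q in('back_row','front_row','rack','jar_1','tin_1','mug')}
for k in range(3):
  for n in('top','side'):
    p=read_camera(n)
    for q in M: M[q]+=[np.array(d['point']) for d in mark_of(p,q) if d['confidence']>.5]
    if n=='top': t=p
for q in M: print(q,[(a.tolist(),n) for a,n in tidy(M[q])])
m=trace(t,'rack')
r=max(m,key=lambda d:d['confidence'])['pixels'].astype(np.uint8)
vs=np.where(r.any(0))[0]; print('cols',vs.min(),vs.max())
f=[(u,np.where(r[:,u])[0].max()+.5) for u in range(115,212)]
b=[(u,np.where(r[:,u])[0].min()-.5) for u in range(98,206)]
for nm,pts,z in(('front',f,.032),('back',b,.1)):
    w=plane(t,pts,z); l=cv2.fitLine(w.astype(np.float32),cv2.DIST_HUBER,0,.001,.001).ravel()
    print(nm,'yaw',np.degrees(np.arctan(-l[0]/l[1])).round(2),'pt',l[2:].round(4), 'res',np.std((w-l[2:])@[l[1],-l[0]]).round(4))
for d in trace(t,'tin_1'):
    g=cv2.cvtColor(t['pixels'],cv2.COLOR_BGR2GRAY); mm=d['pixels']
    br=(mm&(g>np.percentile(g[mm],40))).astype(np.uint8)
    print('tin',round(d['confidence'],2),mm.sum(),[np.round(x,1) for x in cv2.minAreaRect(np.argwhere(mm)[:,::-1].astype(np.float32))])
cv2.imwrite('pics/tins.png',cv2.resize(np.hstack([t['pixels'][170:290,90:225],t['pixels'][210:330,330:430]]),None,fx=3.3,fy=3.3,interpolation=cv2.INTER_CUBIC))
print(observe()['time'])
try: print(finger_overhang)
except Exception as e: print(e)
E
```

```text
back_row [([0.6131, 0.2148, 0.0809], 6)]
front_row [([0.5071, 0.2023, 0.0213], 6), ([0.4535, -0.3097, -0.0011], 1)]
rack [([0.5501, 0.2084, 0.002], 6), ([0.5044, 0.2009, 0.0247], 1), ([0.6025, -0.329, 0.0014], 1), ([0.4496, -0.3161, -0.0009], 1)]
jar_1 [([0.6122, 0.1806, 0.0794], 6), ([0.6187, 0.1201, 0.0744], 1), ([0.601, 0.3004, 0.0818], 6), ([0.4584, -0.1279, -0.0015], 6), ([0.5148, 0.1098, 0.0193], 5), ([0.5063, 0.2376, 0.0201], 1)]
tin_1 [([0.5015, 0.2907, 0.019], 5), ([0.6191, 0.1192, 0.0787], 6), ([0.5061, 0.2365, 0.02], 5), ([0.4522, -0.3148, -0.0006], 5)]
mug [([0.6065, -0.1498, 0.0002], 6)]
cols 90 221
front yaw 5.43 pt [0.4415 0.2148] res 0.0014
back yaw 5.48 pt [0.658  0.2244] res 0.001
tin 0.95 471 [array([145.8, 245.5]), array([16.1, 29.6]), np.float64(84.3)]
tin 0.81 405 [array([118. , 248.7]), array([16.4, 25.7]), np.float64(81.9)]
tin 0.71 496 [array([188.6, 194.7]), array([20.6, 25.3]), np.float64(71.6)]
tin 0.57 545 [array([372.8, 261.2]), array([24.1, 25. ]), np.float64(39.8)]
3.1
0.0655
```

View pics/tins.png

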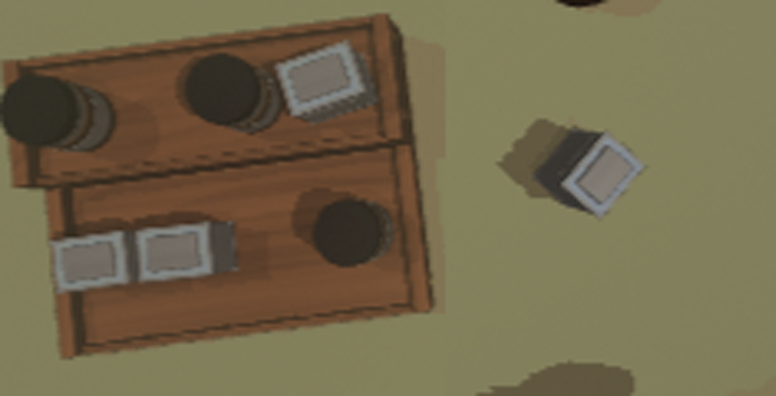

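The crop shows the front tins about 2° off the rack, the back tin (centre 188,194) at about 17° world yaw, and the counter tin (centre 378,263) at about 46°. I'll cross-check the positions from the lid centres.

Run:
```python
from h import *
p=read_camera('top'); a=np.radians(5.45); ex=np.array([np.cos(a),np.sin(a)]); ey=np.array([-ex[1],ex[0]])
for n,u,v,z in(('ctin',378.2,262.8,.083),('btin',187.9,194.2,.163),('tin+91',117.6,249.1,.102),('tin+30',142.9,246.4,.102),('jar+91',101.5,201.8,.18),('jar-30',158.2,197.3,.18),('fjar',196.1,239.7,.12),('cjar',301,262,.1),('FR',220.9,263.9,.045),('FL',109.7,277.6,.045),('BR',207.5,174.5,.105),('BL',91.3,188.5,.105)):
    w=plane(p,(u,v),z)[0]; print(n,w.round(4),'local',((w@ex-.5684)*1e3).round(1),((w@ey-.1547)*1e3).round(1))
```

```text
ctin [ 0.4533 -0.3129] local -146.9 -509.2
btin [0.6174 0.1177] local 57.4 -96.2
tin+91 [0.5015 0.2895] local -41.7 85.9
tin+30 [0.5061 0.2316] local -42.6 27.8
jar+91 [0.604  0.2983] local 61.2 84.8
jar-30 [0.6106 0.1782] local 56.3 -35.3
fjar [0.5184 0.107 ] local -42.2 -97.4
cjar [ 0.4611 -0.1302] local -121.8 -328.1
FR [0.4577 0.0578] local -107.2 -140.6
FL [0.432  0.3271] local -107.3 129.8
BR [0.6685 0.0807] local 104.7 -137.9
BL [0.6425 0.3501] local 104.4 132.8
```

```bash
cat >> h.py <<'E'
from scipy.spatial.transform import Rotation as Ro
def rows(*ps):
    """each p: grasp point x,y,z (m), yaw, lean (deg; body towards -y of the rack). Prints rows from the present pose"""
    s=observe(); R0=Ro.from_euler('xyz',s['tool_rot'])
    for x,y,z,yaw,lean in ps:
        R=Ro.from_euler('z',yaw,degrees=True)*Ro.from_euler('x',180,degrees=True)*Ro.from_euler('y',lean,degrees=True)
        t=np.array([x,y,z])-.047*R.apply([0,0,1])
        print(np.round(R0.inv().apply(t-s['tool_pos'])*1e3,1),np.round((R0.inv()*R).as_rotvec(degrees=True),1),'toolz',R.apply([0,0,1]).round(2))
    print('t',s['time'],'F',np.round(s['contact_force'],1),'op',s['opening'])
E
python3 - <<'E'
from h import *
rows((.6115,.1797,.235,95.45,0),(.6115,.1797,.150,95.45,0),(.6115,.1797,.15,95.45,10))
E
```

```text
[ 636.7 -497.6   10.2] [  0.    0.  -76.6] toolz [ 0.  0. -1.]
[ 636.7 -497.6   95.2] [  0.    0.  -76.6] toolz [ 0.  0. -1.]
[ 634.9 -489.7   95.9] [  6.7   8.5 -76.4] toolz [-0.02  0.17 -0.98]
t 3.15 F [ 0.3  0.4 -0.1] op 0.0917171763904265
```

Request:
arm_command(
  series=[
    {"x": 637, "y": -498, "z": 10, "rz": -76.6},
    {"x": 637, "y": -498, "z": 10, "rz": -76.6},
    {"x": 637, "y": -498, "z": 10, "rz": -76.6},
    {"x": 637, "y": -498, "z": 10, "rz": -76.6},
    {"x": 637, "y": -498, "z": 10, "rz": -76.6},
    {"x": 637, "y": -498, "z": 10, "rz": -76.6},
    {"x": 637, "y": -498, "z": 10, "rz": -76.6},
    {"x": 637, "y": -498, "z": 10, "rz": -76.6},
    {"x": 637, "y": -498, "z": 10, "rz": -76.6},
    {"x": 637, "y": -498, "z": 10, "rz": -76.6},
    {"x": 637, "y": -498, "z": 10, "rz": -76.6},
    {"x": 637, "y": -498, "z": 10, "rz": -76.6},
    {"x": 637, "y": -498, "z": 10, "rz": -76.6},
    {"x": 637, "y": -498, "z": 10, "rz": -76.6},
    {"x": 637, "y": -498, "z": 10, "rz": -76.6},
    {"x": 637, "y": -498, "z": 10, "rz": -76.6},
    {"x": 637, "y": -498, "z": 10, "rz": -76.6},
    {"x": 637, "y": -498, "z": 10, "rz": -76.6},
    {"x": 637, "y": -498, "z": 10, "rz": -76.6},
    {"x": 637, "y": -498, "z": 10, "rz": -76.6},
  ],
  hand=68,
  squeeze=20,
)

```text
invalid input
```

Run:
```python
from h import *
print(observe()['tool_pos'],observe()['tool_rot'])
rows((.6115,.1797,.150,95.45,0),(.6115,.1797,.185,95.45,0),(.608,.2439,.185,95.45,0),(.608,.2439,.151,95.45,0))
```

```text
[ 0.16954647 -0.49688093  0.2922275 ] [3.14156073e+00 1.13624514e-05 3.28787181e-01]
[ 636.7 -497.6   95.2] [  0.    0.  -76.6] toolz [ 0.  0. -1.]
[ 636.7 -497.6   60.2] [  0.    0.  -76.6] toolz [ 0.  0. -1.]
[ 654.2 -559.5   60.2] [  0.    0.  -76.6] toolz [ 0.  0. -1.]
[ 654.2 -559.5   94.2] [  0.    0.  -76.6] toolz [ 0.  0. -1.]
t 3.15 F [ 0.3  0.4 -0.1] op 0.0917171763904265
```

Request:
arm_command(
  series=[
    {"x": 637, "y": -498, "z": 10, "rx": 0, "ry": 0, "rz": -76.6},
    {"x": 637, "y": -498, "z": 10, "rx": 0, "ry": 0, "rz": -76.6},
    {"x": 637, "y": -498, "z": 10, "rx": 0, "ry": 0, "rz": -76.6},
    {"x": 637, "y": -498, "z": 10, "rx": 0, "ry": 0, "rz": -76.6},
    {"x": 637, "y": -498, "z": 10, "rx": 0, "ry": 0, "rz": -76.6},
    {"x": 637, "y": -498, "z": 10, "rx": 0, "ry": 0, "rz": -76.6},
    {"x": 637, "y": -498, "z": 10, "rx": 0, "ry": 0, "rz": -76.6},
    {"x": 637, "y": -498, "z": 10, "rx": 0, "ry": 0, "rz": -76.6},
    {"x": 637, "y": -498, "z": 10, "rx": 0, "ry": 0, "rz": -76.6},
    {"x": 637, "y": -498, "z": 10, "rx": 0, "ry": 0, "rz": -76.6},
    {"x": 637, "y": -498, "z": 10, "rx": 0, "ry": 0, "rz": -76.6},
    {"x": 637, "y": -498, "z": 10, "rx": 0, "ry": 0, "rz": -76.6},
    {"x": 637, "y": -498, "z": 10, "rx": 0, "ry": 0, "rz": -76.6},
    {"x": 637, "y": -498, "z": 10, "rx": 0, "ry": 0, "rz": -76.6},
    {"x": 637, "y": -498, "z": 10, "rx": 0, "ry": 0, "rz": -76.6},
    {"x": 637, "y": -498, "z": 10, "rx": 0, "ry": 0, "rz": -76.6},
    {"x": 637, "y": -498, "z": 10, "rx": 0, "ry": 0, "rz": -76.6},
    {"x": 637, "y": -498, "z": 10, "rx": 0, "ry": 0, "rz": -76.6},
  ],
  hand=68,
  squeeze=20,
)

```text
time: 4.95
tool_pos: [0.6118, 0.1816, 0.2811]
tool_rot: [-3.14, 0.0, 1.668]
contact_force: [-0.3, -0.3, 0.2]
opening: 0.0681
grip_force: 0.0
```

Request:
arm_command(
  series=[
    {"x": 0, "y": 0, "z": 40, "rx": 0, "ry": 0, "rz": 0},
    {"x": 0, "y": 0, "z": 70, "rx": 0, "ry": 0, "rz": 0},
    {"x": 0, "y": 0, "z": 85, "rx": 0, "ry": 0, "rz": 0},
    {"x": 0, "y": 0, "z": 85, "rx": 0, "ry": 0, "rz": 0},
  ],
)

```text
time: 5.35
tool_pos: [0.61, 0.1783, 0.1949]
tool_rot: [-3.136, 0.001, 1.664]
contact_force: [-0.2, -0.2, 0.3]
opening: 0.0678
grip_force: 0.0
```

Request:
arm_command(
  series=[
    {"x": 0, "y": 0, "z": 0, "rx": 0, "ry": 0, "rz": 0},
    {"x": 0, "y": 0, "z": 0, "rx": 0, "ry": 0, "rz": 0},
    {"x": 0, "y": 0, "z": 0, "rx": 0, "ry": 0, "rz": 0},
    {"x": 0, "y": 0, "z": 0, "rx": 0, "ry": 0, "rz": 0},
    {"x": 0, "y": 0, "z": 0, "rx": 0, "ry": 0, "rz": 0},
    {"x": 0, "y": 0, "z": 0, "rx": 0, "ry": 0, "rz": 0},
  ],
  hand=36,
  squeeze=20,
)

```text
time: 5.95
tool_pos: [0.6121, 0.1801, 0.1986]
tool_rot: [3.139, 0.0, 1.666]
contact_force: [-0.4, -2.0, 5.0]
opening: 0.0461
grip_force: 20.0
```

Request:
arm_command(
  series=[
    {"x": 0, "y": 0, "z": -12, "rx": 0, "ry": 0, "rz": 0},
    {"x": 10, "y": 0, "z": -20, "rx": 0, "ry": 0, "rz": 0},
    {"x": 30, "y": 1, "z": -20, "rx": 0, "ry": 0, "rz": 0},
    {"x": 50, "y": 1, "z": -20, "rx": 0, "ry": 0, "rz": 0},
    {"x": 63.5, "y": 1, "z": -20, "rx": 0, "ry": 0, "rz": 0},
    {"x": 63.5, "y": 1, "z": -18, "rx": 0, "ry": 0, "rz": 0},
    {"x": 63.5, "y": 1, "z": -10, "rx": 0, "ry": 0, "rz": 0},
    {"x": 63.5, "y": 1, "z": -4, "rx": 0, "ry": 0, "rz": 0},
    {"x": 63.5, "y": 1, "z": -1, "rx": 0, "ry": 0, "rz": 0},
    {"x": 63.5, "y": 1, "z": 0.5, "rx": 0, "ry": 0, "rz": 0},
    {"x": 63.5, "y": 1, "z": 0.5, "rx": 0, "ry": 0, "rz": 0},
  ],
)

```text
time: 7.05
tool_pos: [0.6063, 0.2425, 0.1984]
tool_rot: [-3.141, 0.0, 1.665]
contact_force: [-5.5, -2.3, 11.6]
opening: 0.0457
grip_force: 20.0
```

Request:
arm_command(
  series=[
    {"x": 0, "y": 0, "z": 0, "rx": 0, "ry": 0, "rz": 0},
    {"x": 0, "y": 0, "z": 0, "rx": 0, "ry": 0, "rz": 0},
    {"x": 0, "y": 0, "z": 0, "rx": 0, "ry": 0, "rz": 0},
    {"x": 0, "y": 0, "z": -20, "rx": 0, "ry": 0, "rz": 0},
    {"x": 0, "y": 0, "z": -60, "rx": 0, "ry": 0, "rz": 0},
    {"x": 0, "y": 0, "z": -70, "rx": 0, "ry": 0, "rz": 0},
    {"x": 0, "y": 0, "z": -70, "rx": 0, "ry": 0, "rz": 0},
    {"x": 0, "y": 0, "z": -70, "rx": 0, "ry": 0, "rz": 0},
  ],
  hand=66,
)

```text
time: 7.85
tool_pos: [0.6062, 0.2432, 0.2654]
tool_rot: [-3.14, 0.0, 1.666]
contact_force: [0.3, -0.2, -0.7]
opening: 0.0657
grip_force: 0.0
```

Run:
```python
from h import *
rows((.6183,.1187,.22,107,10),(.6183,.1187,.148,107,10))
```

```text
[-133.1    1.8   -0.9] [  0.9  10.  -11.5] toolz [-0.05  0.17 -0.98]
[-133.1    2.    71.1] [  0.9  10.  -11.5] toolz [-0.05  0.17 -0.98]
t 7.85 F [ 0.3 -0.2 -0.7] op 0.06569646517899021
```

Request:
arm_command(
  series=[
    {"x": -133, "y": 2, "z": -1, "rx": 0.9, "ry": 10, "rz": -11.5},
    {"x": -133, "y": 2, "z": -1, "rx": 0.9, "ry": 10, "rz": -11.5},
    {"x": -133, "y": 2, "z": -1, "rx": 0.9, "ry": 10, "rz": -11.5},
    {"x": -133, "y": 2, "z": -1, "rx": 0.9, "ry": 10, "rz": -11.5},
    {"x": -133, "y": 2, "z": 30, "rx": 0.9, "ry": 10, "rz": -11.5},
    {"x": -133, "y": 2, "z": 55, "rx": 0.9, "ry": 10, "rz": -11.5},
    {"x": -133, "y": 2, "z": 71, "rx": 0.9, "ry": 10, "rz": -11.5},
    {"x": -133, "y": 2, "z": 71, "rx": 0.9, "ry": 10, "rz": -11.5},
  ],
)

```text
time: 8.65
tool_pos: [0.6192, 0.1119, 0.1914]
tool_rot: [-3.136, -0.177, 1.866]
contact_force: [-0.9, -0.0, -0.2]
opening: 0.066
grip_force: 0.0
```

Request:
arm_command(
  series=[
    {"x": 0, "y": 0, "z": 0, "rx": 0, "ry": 0, "rz": 0},
    {"x": 0, "y": 0, "z": 0, "rx": 0, "ry": 0, "rz": 0},
    {"x": 0, "y": 0, "z": 0, "rx": 0, "ry": 0, "rz": 0},
    {"x": 0, "y": 0, "z": 0, "rx": 0, "ry": 0, "rz": 0},
    {"x": 0, "y": 0, "z": 0, "rx": 0, "ry": 0, "rz": 0},
    {"x": 0, "y": 0, "z": 0, "rx": 0, "ry": 0, "rz": 0},
    {"x": 0, "y": 0, "z": 0, "rx": 0, "ry": 0, "rz": 0},
  ],
  hand=26,
)

```text
time: 9.35
tool_pos: [0.6214, 0.1113, 0.1964]
tool_rot: [3.138, -0.175, 1.867]
contact_force: [-0.4, -0.1, 4.7]
opening: 0.0358
grip_force: 19.9
```

Run:
```python
from h import *
for n in('top','side'):
    p=snap(n,n+'1.png')
    for q in('jar_1','tin_1'):
        for d in mark_of(p,q): print(q,np.round(d['point'],3),round(d['confidence'],2))
x,y=.6183,.1187
rows((x,y,.203,107,10),(.53,.15,.203,95.5,10),(.5109,.1714,.18,95.5,10),(.5109,.1714,.089,95.5,10))
a=cv2.imread('pics/top1.png')[150:300,80:240]; b=cv2.imread('pics/side1.png')[150:350,130:310]
cv2.imwrite('pics/c1.png',np.hstack([cv2.resize(a,(400,375)),cv2.resize(b,(337,375))]))
```

```text
jar_1 [0.607 0.243 0.077] 0.98
jar_1 [0.598 0.301 0.078] 0.77
jar_1 [0.512 0.109 0.019] 0.71
jar_1 [ 0.459 -0.128  0.001] 0.55
tin_1 [ 0.451 -0.318 -0.003] 0.88
tin_1 [0.499 0.293 0.018] 0.68
tin_1 [0.505 0.238 0.02 ] 0.59
jar_1 [0.603 0.246 0.082] 0.88
jar_1 [ 0.458 -0.129  0.   ] 0.81
jar_1 [0.601 0.301 0.087] 0.7
jar_1 [0.518 0.106 0.022] 0.61
tin_1 [0.503 0.233 0.019] 0.97
tin_1 [0.503 0.293 0.02 ] 0.82
tin_1 [0.621 0.121 0.08 ] 0.81
tin_1 [ 0.452 -0.312 -0.002] 0.79
[  9.1  -0.7 -52.1] [ 0.2 -0.  -0. ] toolz [-0.05  0.17 -0.98]
[ 64.1 -77.7 -42.6] [-1.8 -0.  11.3] toolz [-0.02  0.17 -0.98]
[ 85.7 -89.8 -15.5] [-1.8 -0.  11.3] toolz [-0.02  0.17 -0.98]
[ 69.9 -90.   74.1] [-1.8 -0.  11.3] toolz [-0.02  0.17 -0.98]
t 9.65 F [-0.5 -0.5  4.9] op 0.03605656188626583
```

View pics/c1.png

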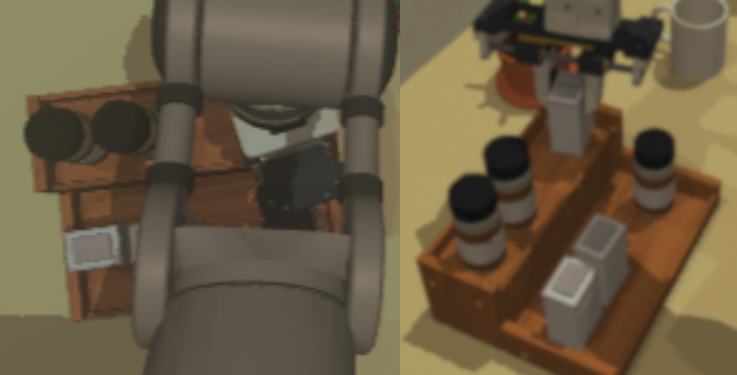

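Request:
arm_command(
  series=[
    {"x": 3.5, "y": 0, "z": -20, "rx": 0, "ry": 0, "rz": 0},
    {"x": 9.5, "y": 0, "z": -54, "rx": 0, "ry": 0, "rz": 0},
    {"x": 9.5, "y": 0, "z": -54, "rx": 0, "ry": 0, "rz": 0},
    {"x": 64.5, "y": -77, "z": -45, "rx": -1.8, "ry": 0, "rz": 11.3},
    {"x": 64.5, "y": -77, "z": -45, "rx": -1.8, "ry": 0, "rz": 11.3},
    {"x": 64.5, "y": -77, "z": -45, "rx": -1.8, "ry": 0, "rz": 11.3},
    {"x": 86, "y": -89, "z": -18, "rx": -1.8, "ry": 0, "rz": 11.3},
    {"x": 86, "y": -89, "z": -18, "rx": -1.8, "ry": 0, "rz": 11.3},
    {"x": 81, "y": -89, "z": 12, "rx": -1.8, "ry": 0, "rz": 11.3},
    {"x": 76, "y": -89, "z": 40, "rx": -1.8, "ry": 0, "rz": 11.3},
    {"x": 72, "y": -89, "z": 61, "rx": -1.8, "ry": 0, "rz": 11.3},
    {"x": 71, "y": -89, "z": 67, "rx": -1.8, "ry": 0, "rz": 11.3},
    {"x": 71, "y": -89, "z": 67, "rx": -1.8, "ry": 0, "rz": 11.3},
  ],
)

```text
time: 10.95
tool_pos: [0.5123, 0.1631, 0.141]
tool_rot: [-3.138, -0.175, 1.666]
contact_force: [0.6, -0.1, -1.5]
opening: 0.0357
grip_force: 19.9
```

Request:
arm_command(
  series=[
    {"x": -0.2, "y": 0, "z": 2, "rx": 0, "ry": 0, "rz": 0},
    {"x": -0.7, "y": 0, "z": 4, "rx": 0, "ry": 0, "rz": 0},
    {"x": -0.9, "y": 0, "z": 5.5, "rx": 0, "ry": 0, "rz": 0},
    {"x": -0.9, "y": 0, "z": 5.5, "rx": 0, "ry": 0, "rz": 0},
  ],
)

```text
time: 11.35
tool_pos: [0.5125, 0.1634, 0.1367]
tool_rot: [-3.141, -0.175, 1.667]
contact_force: [0.0, -0.3, -1.3]
opening: 0.036
grip_force: 19.9
```

Request:
arm_command(
  series=[
    {"x": -0.2, "y": 0, "z": 1, "rx": 0, "ry": 0, "rz": 0},
    {"x": -0.3, "y": 0, "z": 1.8, "rx": 0, "ry": 0, "rz": 0},
    {"x": -0.4, "y": 0, "z": 2.5, "rx": 0, "ry": 0, "rz": 0},
    {"x": -0.4, "y": 0, "z": 2.5, "rx": 0, "ry": 0, "rz": 0},
  ],
)

```text
time: 11.75
tool_pos: [0.5126, 0.1634, 0.1362]
tool_rot: [3.141, -0.175, 1.668]
contact_force: [-5.0, -3.0, 17.4]
opening: 0.0356
grip_force: 20.0
```

Request:
arm_command(
  series=[
    {"x": 0, "y": 0, "z": 0, "rx": 0, "ry": 0, "rz": 0},
    {"x": 0, "y": 0, "z": 0, "rx": 0, "ry": 0, "rz": 0},
    {"x": 0, "y": 0, "z": 0, "rx": 0, "ry": 0, "rz": 0},
    {"x": 0, "y": 0, "z": -10, "rx": 0, "ry": 0, "rz": 0},
    {"x": 0, "y": 0, "z": -40, "rx": 0, "ry": 0, "rz": 0},
    {"x": 0, "y": 0, "z": -80, "rx": 0, "ry": 0, "rz": 0},
    {"x": 0, "y": 0, "z": -80, "rx": 0, "ry": 0, "rz": 0},
    {"x": 0, "y": 0, "z": -80, "rx": 0, "ry": 0, "rz": 0},
  ],
  hand=60,
)

```text
time: 12.55
tool_pos: [0.5141, 0.1494, 0.2136]
tool_rot: [3.141, -0.175, 1.667]
contact_force: [0.1, 0.3, -0.1]
opening: 0.0603
grip_force: 0.0
```

Run:
```python
from h import *
rows((.516,.1085,.16,95.45,0),(.516,.1085,.09,95.45,0))
```

```text
[-41.4  -2.1  -0.6] [  0.  -10.    0.1] toolz [ 0.  0. -1.]
[-53.6  -2.1  68.4] [  0.  -10.    0.1] toolz [ 0.  0. -1.]
t 12.55 F [ 0.1  0.3 -0.1] op 0.06032226613646047
```

Request:
arm_command(
  series=[
    {"x": -41.5, "y": -2, "z": -0.5, "rx": 0, "ry": -10, "rz": 0.1},
    {"x": -41.5, "y": -2, "z": -0.5, "rx": 0, "ry": -10, "rz": 0.1},
    {"x": -41.5, "y": -2, "z": -0.5, "rx": 0, "ry": -10, "rz": 0.1},
    {"x": -46.5, "y": -2, "z": 29, "rx": 0, "ry": -10, "rz": 0.1},
    {"x": -51, "y": -2, "z": 53, "rx": 0, "ry": -10, "rz": 0.1},
    {"x": -53.5, "y": -2, "z": 68.5, "rx": 0, "ry": -10, "rz": 0.1},
    {"x": -53.5, "y": -2, "z": 68.5, "rx": 0, "ry": -10, "rz": 0.1},
  ],
)

```text
time: 13.25
tool_pos: [0.514, 0.1093, 0.1332]
tool_rot: [-3.134, -0.002, 1.665]
contact_force: [-1.0, -0.2, -0.2]
opening: 0.0602
grip_force: 0.0
```

Request:
arm_command(
  series=[
    {"x": 0, "y": 0, "z": 0, "rx": 0, "ry": 0, "rz": 0},
    {"x": 0, "y": 0, "z": 0, "rx": 0, "ry": 0, "rz": 0},
    {"x": 0, "y": 0, "z": 0, "rx": 0, "ry": 0, "rz": 0},
    {"x": 0, "y": 0, "z": 0, "rx": 0, "ry": 0, "rz": 0},
    {"x": 0, "y": 0, "z": 0, "rx": 0, "ry": 0, "rz": 0},
    {"x": 0, "y": 0, "z": 0, "rx": 0, "ry": 0, "rz": 0},
  ],
  hand=36,
)

```text
time: 13.85
tool_pos: [0.5162, 0.109, 0.1367]
tool_rot: [3.141, -0.001, 1.665]
contact_force: [-0.4, 1.5, 6.5]
opening: 0.0458
grip_force: 20.0
```

Run:
```python
from h import *
rows((.516,.1085,.195,95.45,0),(.6140,.1817,.195,95.45,0),(.6140,.1817,.15,95.45,0))
```

```text
[  -0.4   -0.2 -105.3] [ 0. -0. -0.] toolz [ 0.  0. -1.]
[  63.2  104.3 -105.2] [ 0. -0. -0.] toolz [ 0.  0. -1.]
[ 63.2 104.3 -60.2] [ 0. -0. -0.] toolz [ 0.  0. -1.]
t 13.85 F [-0.4  1.5  6.5] op 0.045775115123792225
```

Request:
arm_command(
  series=[
    {"x": 0, "y": 0, "z": -20, "rx": 0, "ry": 0, "rz": 0},
    {"x": 0, "y": 0, "z": -60, "rx": 0, "ry": 0, "rz": 0},
    {"x": 0, "y": 0, "z": -100, "rx": 0, "ry": 0, "rz": 0},
    {"x": 0, "y": 0, "z": -105, "rx": 0, "ry": 0, "rz": 0},
    {"x": 63, "y": 103.5, "z": -105, "rx": 0, "ry": 0, "rz": 0},
    {"x": 63, "y": 103.5, "z": -105, "rx": 0, "ry": 0, "rz": 0},
    {"x": 63, "y": 103.5, "z": -105, "rx": 0, "ry": 0, "rz": 0},
    {"x": 63, "y": 103.5, "z": -105, "rx": 0, "ry": 0, "rz": 0},
    {"x": 63, "y": 103.5, "z": -80, "rx": 0, "ry": 0, "rz": 0},
    {"x": 63, "y": 103.5, "z": -67, "rx": 0, "ry": 0, "rz": 0},
    {"x": 63, "y": 103.5, "z": -64, "rx": 0, "ry": 0, "rz": 0},
    {"x": 63, "y": 103.5, "z": -62, "rx": 0, "ry": 0, "rz": 0},
    {"x": 63, "y": 103.5, "z": -60.5, "rx": 0, "ry": 0, "rz": 0},
    {"x": 63, "y": 103.5, "z": -59.5, "rx": 0, "ry": 0, "rz": 0},
    {"x": 63, "y": 103.5, "z": -59.5, "rx": 0, "ry": 0, "rz": 0},
  ],
)

```text
time: 15.35
tool_pos: [0.613, 0.1811, 0.1967]
tool_rot: [3.141, -0.0, 1.665]
contact_force: [-2.3, -0.2, 5.1]
opening: 0.0456
grip_force: 20.0
```

Request:
arm_command(
  series=[
    {"x": 0, "y": 0, "z": 0, "rx": 0, "ry": 0, "rz": 0},
    {"x": 0, "y": 0, "z": 0, "rx": 0, "ry": 0, "rz": 0},
    {"x": 0, "y": 0, "z": 0, "rx": 0, "ry": 0, "rz": 0},
    {"x": 0, "y": 0, "z": -20, "rx": 0, "ry": 0, "rz": 0},
    {"x": 0, "y": 0, "z": -60, "rx": 0, "ry": 0, "rz": 0},
    {"x": 0, "y": 0, "z": -75, "rx": 0, "ry": 0, "rz": 0},
    {"x": 0, "y": 0, "z": -75, "rx": 0, "ry": 0, "rz": 0},
  ],
  hand=66,
)

```text
time: 16.05
tool_pos: [0.614, 0.1815, 0.2731]
tool_rot: [3.137, -0.001, 1.665]
contact_force: [0.8, -0.4, -0.2]
opening: 0.0661
grip_force: 0.0
```

Run:
```python
from h import *
rows((.4527,-.314,.18,136,10),(.4527,-.314,.068,136,10))
```

```text
[-484.3 -202.3   45.5] [  3.8   9.6 -40.4] toolz [-0.12  0.12 -0.98]
[-484.4 -202.7  157.5] [  3.8   9.6 -40.4] toolz [-0.12  0.12 -0.98]
t 16.05 F [ 0.8 -0.4 -0.2] op 0.06608794139133714
```

Request:
arm_command(
  series=[
    {"x": -484, "y": -202, "z": 45, "rx": 3.8, "ry": 9.6, "rz": -40.4},
    {"x": -484, "y": -202, "z": 45, "rx": 3.8, "ry": 9.6, "rz": -40.4},
    {"x": -484, "y": -202, "z": 45, "rx": 3.8, "ry": 9.6, "rz": -40.4},
    {"x": -484, "y": -202, "z": 45, "rx": 3.8, "ry": 9.6, "rz": -40.4},
    {"x": -484, "y": -202, "z": 45, "rx": 3.8, "ry": 9.6, "rz": -40.4},
    {"x": -484, "y": -202, "z": 45, "rx": 3.8, "ry": 9.6, "rz": -40.4},
    {"x": -484, "y": -202, "z": 45, "rx": 3.8, "ry": 9.6, "rz": -40.4},
    {"x": -484, "y": -202, "z": 45, "rx": 3.8, "ry": 9.6, "rz": -40.4},
    {"x": -484, "y": -202, "z": 45, "rx": 3.8, "ry": 9.6, "rz": -40.4},
    {"x": -484, "y": -202, "z": 45, "rx": 3.8, "ry": 9.6, "rz": -40.4},
    {"x": -484, "y": -202, "z": 45, "rx": 3.8, "ry": 9.6, "rz": -40.4},
    {"x": -484, "y": -202, "z": 45, "rx": 3.8, "ry": 9.6, "rz": -40.4},
    {"x": -484, "y": -202, "z": 45, "rx": 3.8, "ry": 9.6, "rz": -40.4},
  ],
)

```text
time: 17.35
tool_pos: [0.4565, -0.3201, 0.2236]
tool_rot: [-3.137, -0.181, 2.369]
contact_force: [0.5, 0.2, 0.3]
opening: 0.0658
grip_force: 0.0
```

Run:
```python
from h import *
p=read_camera('side')
print([(np.round(d['point'],3),round(d['confidence'],2)) for d in mark_of(p,'tin_1')])
rows((.4527,-.314,.068,136,10))
```

```text
[(array([0.5  , 0.29 , 0.019]), 0.98), (array([0.502, 0.232, 0.02 ]), 0.82), (array([0.514, 0.171, 0.019]), 0.79), (array([ 0.453, -0.311,  0.002]), 0.73)]
[-21.2   0.4 108.2] [-0.3 -0.3 -0.1] toolz [-0.12  0.12 -0.98]
t 17.45 F [-0.  -0.2 -0.7] op 0.06603969301767403
```

Request:
arm_command(
  series=[
    {"x": -8, "y": 0, "z": 45, "rx": 0, "ry": 0, "rz": 0},
    {"x": -14, "y": 0, "z": 80, "rx": 0, "ry": 0, "rz": 0},
    {"x": -19, "y": 0, "z": 110, "rx": 0, "ry": 0, "rz": 0},
    {"x": -19, "y": 0, "z": 110, "rx": 0, "ry": 0, "rz": 0},
  ],
)

```text
time: 17.85
tool_pos: [0.4554, -0.3164, 0.1101]
tool_rot: [-3.136, -0.186, 2.374]
contact_force: [-0.4, 0.6, 0.8]
opening: 0.0659
grip_force: 0.0
```

Request:
arm_command(
  series=[
    {"x": 0, "y": 0, "z": 0, "rx": 0, "ry": 0, "rz": 0},
    {"x": 0, "y": 0, "z": 0, "rx": 0, "ry": 0, "rz": 0},
    {"x": 0, "y": 0, "z": 0, "rx": 0, "ry": 0, "rz": 0},
    {"x": 0, "y": 0, "z": 0, "rx": 0, "ry": 0, "rz": 0},
    {"x": 0, "y": 0, "z": 0, "rx": 0, "ry": 0, "rz": 0},
    {"x": 0, "y": 0, "z": 0, "rx": 0, "ry": 0, "rz": 0},
    {"x": 0, "y": 0, "z": 0, "rx": 0, "ry": 0, "rz": 0},
  ],
  hand=26,
)

```text
time: 18.55
tool_pos: [0.457, -0.3197, 0.1148]
tool_rot: [-3.137, -0.176, 2.372]
contact_force: [0.5, 0.9, 5.4]
opening: 0.0363
grip_force: 19.8
```

Run:
```python
from h import *
rows((.4527,-.314,.068,136,10),(.4527,-.314,.16,136,10),(.5167,.1111,.16,95.5,10),(.5167,.1111,.092,95.5,10))
p=snap('side','side2.png'); cv2.imwrite('pics/c2.png',p['pixels'][60:360,120:512])
```

```text
[-1.2  1.2  0.3] [-0.3 -0.1 -0.1] toolz [-0.12  0.12 -0.98]
[ 14.9   0.7 -90.2] [-0.3 -0.1 -0.1] toolz [-0.12  0.12 -0.98]
[263.  345.4 -47.8] [-7.3  0.  39.8] toolz [-0.02  0.17 -0.98]
[251.1 345.7  19.1] [-7.3  0.  39.8] toolz [-0.02  0.17 -0.98]
t 18.55 F [0.5 0.9 5.4] op 0.03634402294139224
```

View pics/c2.png

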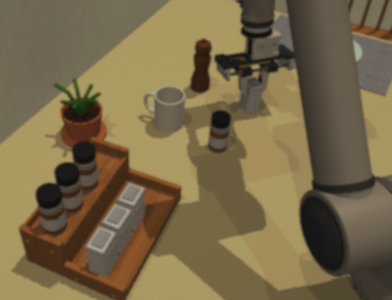

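Request:
arm_command(
  series=[
    {"x": 5, "y": 0, "z": -30, "rx": 0, "ry": 0, "rz": 0},
    {"x": 13, "y": 0, "z": -75, "rx": 0, "ry": 0, "rz": 0},
    {"x": 24, "y": 0, "z": -138, "rx": 0, "ry": 0, "rz": 0},
    {"x": 24, "y": 0, "z": -138, "rx": 0, "ry": 0, "rz": 0},
    {"x": 272, "y": 345, "z": -97, "rx": -7.3, "ry": 0, "rz": 39.8},
    {"x": 272, "y": 345, "z": -97, "rx": -7.3, "ry": 0, "rz": 39.8},
    {"x": 272, "y": 345, "z": -97, "rx": -7.3, "ry": 0, "rz": 39.8},
    {"x": 272, "y": 345, "z": -97, "rx": -7.3, "ry": 0, "rz": 39.8},
    {"x": 272, "y": 345, "z": -97, "rx": -7.3, "ry": 0, "rz": 39.8},
    {"x": 272, "y": 345, "z": -97, "rx": -7.3, "ry": 0, "rz": 39.8},
    {"x": 272, "y": 345, "z": -97, "rx": -7.3, "ry": 0, "rz": 39.8},
    {"x": 272, "y": 345, "z": -97, "rx": -7.3, "ry": 0, "rz": 39.8},
    {"x": 272, "y": 345, "z": -97, "rx": -7.3, "ry": 0, "rz": 39.8},
    {"x": 272, "y": 345, "z": -97, "rx": -7.3, "ry": 0, "rz": 39.8},
    {"x": 272, "y": 345, "z": -97, "rx": -7.3, "ry": 0, "rz": 39.8},
  ],
)

```text
time: 20.1
tool_pos: [0.5165, 0.1034, 0.2553]
tool_rot: [-3.139, -0.175, 1.668]
contact_force: [0.4, -0.6, -1.2]
opening: 0.0363
grip_force: 20.0
```

Run:
```python
from h import *
for n in ('top','side','top','side'):
  p=read_camera(n)
  for d in mark_of(p,'tin_1')+mark_of(p,'jar_1'): print(n,np.round(d['point'],3),round(d['confidence'],2))
rows((.5167,.1111,.16,95.5,10),(.5167,.1111,.094,95.5,10),(.5167,.1111,.088,95.5,10))
```

```text
top [0.502 0.289 0.02 ] 0.84
top [ 0.776 -0.003  0.   ] 0.5
top [ 0.457 -0.128 -0.   ] 0.88
top [0.603 0.301 0.078] 0.87
top [0.606 0.243 0.079] 0.85
top [0.61  0.187 0.082] 0.49
side [0.5   0.232 0.018] 0.83
side [0.501 0.292 0.021] 0.79
side [0.511 0.173 0.018] 0.76
side [0.515 0.106 0.142] 0.58
side [0.615 0.18  0.081] 0.67
side [0.604 0.3   0.083] 0.64
side [ 0.457 -0.13   0.   ] 0.59
top [0.504 0.292 0.02 ] 0.92
top [0.602 0.242 0.077] 0.93
top [0.612 0.184 0.08 ] 0.76
top [0.601 0.3   0.083] 0.57
top [ 0.457 -0.128 -0.001] 0.55
side [0.5   0.291 0.018] 0.88
side [0.514 0.11  0.139] 0.77
side [0.502 0.236 0.018] 0.71
side [0.516 0.17  0.018] 0.61
side [0.612 0.18  0.081] 0.95
side [0.607 0.246 0.084] 0.77
side [ 0.458 -0.13  -0.001] 0.67
side [0.6   0.302 0.082] 0.62
[-8.7  0.7 48.5] [-0.1 -0.  -0. ] toolz [-0.02  0.17 -0.98]
[-20.2   0.8 113.5] [-0.1 -0.  -0. ] toolz [-0.02  0.17 -0.98]
[-21.2   0.8 119.4] [-0.1 -0.  -0. ] toolz [-0.02  0.17 -0.98]
t 20.7 F [-0.2 -0.4 -2.3] op 0.03590439862166528
```

Request:
arm_command(
  series=[
    {"x": -5, "y": 1, "z": 40, "rx": 0, "ry": 0, "rz": 0},
    {"x": -12, "y": 1, "z": 75, "rx": 0, "ry": 0, "rz": 0},
    {"x": -16.5, "y": 1, "z": 105, "rx": 0, "ry": 0, "rz": 0},
    {"x": -18, "y": 1, "z": 113, "rx": 0, "ry": 0, "rz": 0},
    {"x": -18.5, "y": 1, "z": 116, "rx": 0, "ry": 0, "rz": 0},
    {"x": -18.8, "y": 1, "z": 117.5, "rx": 0, "ry": 0, "rz": 0},
    {"x": -19, "y": 1, "z": 119, "rx": 0, "ry": 0, "rz": 0},
    {"x": -19, "y": 1, "z": 119, "rx": 0, "ry": 0, "rz": 0},
  ],
)

```text
time: 21.5
tool_pos: [0.518, 0.1053, 0.136]
tool_rot: [3.141, -0.175, 1.667]
contact_force: [0.3, -0.3, -1.8]
opening: 0.0361
grip_force: 20.0
```

Request:
arm_command(
  series=[
    {"x": -0.1, "y": 0, "z": 0.8, "rx": 0, "ry": 0, "rz": 0},
    {"x": -0.2, "y": 0, "z": 1.6, "rx": 0, "ry": 0, "rz": 0},
    {"x": -0.3, "y": 0, "z": 2.3, "rx": 0, "ry": 0, "rz": 0},
    {"x": -0.3, "y": 0, "z": 2.3, "rx": 0, "ry": 0, "rz": 0},
  ],
)

```text
time: 21.9
tool_pos: [0.5181, 0.1052, 0.1347]
tool_rot: [3.14, -0.175, 1.667]
contact_force: [-3.2, -3.1, 12.3]
opening: 0.0358
grip_force: 20.0
```

Contact made. Release, rise, then go to the counter jar.

Request:
arm_command(
  series=[
    {"x": 0, "y": 0, "z": 0, "rx": 0, "ry": 0, "rz": 0},
    {"x": 0, "y": 0, "z": 0, "rx": 0, "ry": 0, "rz": 0},
    {"x": 0, "y": 0, "z": 0, "rx": 0, "ry": 0, "rz": 0},
    {"x": 0, "y": 0, "z": -10, "rx": 0, "ry": 0, "rz": 0},
    {"x": 0, "y": 0, "z": -40, "rx": 0, "ry": 0, "rz": 0},
    {"x": 0, "y": 0, "z": -90, "rx": 0, "ry": 0, "rz": 0},
    {"x": 0, "y": 0, "z": -90, "rx": 0, "ry": 0, "rz": 0},
    {"x": 0, "y": 0, "z": -90, "rx": 0, "ry": 0, "rz": 0},
  ],
  hand=60,
)

```text
time: 22.7
tool_pos: [0.5195, 0.0896, 0.2228]
tool_rot: [3.14, -0.175, 1.666]
contact_force: [0.5, -0.1, 0.5]
opening: 0.06
grip_force: 0.0
```

Run:
```python
from h import *
rows((.4585,-.129,.165,95.45,0),(.4585,-.129,.07,95.45,0))
```

```text
[-210.4  -81.6  -26.3] [  0.1 -10.    0. ] toolz [ 0.  0. -1.]
[-226.9  -81.7   67.2] [  0.1 -10.    0. ] toolz [ 0.  0. -1.]
t 22.7 F [ 0.5 -0.1  0.5] op 0.0600379740651606
```

Request:
arm_command(
  series=[
    {"x": -210.5, "y": -81.5, "z": -26, "rx": 0, "ry": -10, "rz": 0},
    {"x": -210.5, "y": -81.5, "z": -26, "rx": 0, "ry": -10, "rz": 0},
    {"x": -210.5, "y": -81.5, "z": -26, "rx": 0, "ry": -10, "rz": 0},
    {"x": -210.5, "y": -81.5, "z": -26, "rx": 0, "ry": -10, "rz": 0},
    {"x": -210.5, "y": -81.5, "z": -26, "rx": 0, "ry": -10, "rz": 0},
    {"x": -210.5, "y": -81.5, "z": -26, "rx": 0, "ry": -10, "rz": 0},
    {"x": -210.5, "y": -81.5, "z": -26, "rx": 0, "ry": -10, "rz": 0},
    {"x": -217, "y": -81.5, "z": 12, "rx": 0, "ry": -10, "rz": 0},
    {"x": -222.5, "y": -81.5, "z": 42, "rx": 0, "ry": -10, "rz": 0},
    {"x": -227, "y": -81.5, "z": 67, "rx": 0, "ry": -10, "rz": 0},
    {"x": -227, "y": -81.5, "z": 67, "rx": 0, "ry": -10, "rz": 0},
  ],
)

```text
time: 23.8
tool_pos: [0.4564, -0.1266, 0.1129]
tool_rot: [-3.134, -0.005, 1.668]
contact_force: [0.0, -1.1, 0.5]
opening: 0.0597
grip_force: 0.0
```

Request:
arm_command(
  series=[
    {"x": 0, "y": 0, "z": 0, "rx": 0, "ry": 0, "rz": 0},
    {"x": 0, "y": 0, "z": 0, "rx": 0, "ry": 0, "rz": 0},
    {"x": 0, "y": 0, "z": 0, "rx": 0, "ry": 0, "rz": 0},
    {"x": 0, "y": 0, "z": 0, "rx": 0, "ry": 0, "rz": 0},
    {"x": 0, "y": 0, "z": 0, "rx": 0, "ry": 0, "rz": 0},
    {"x": 0, "y": 0, "z": 0, "rx": 0, "ry": 0, "rz": 0},
  ],
  hand=36,
)

```text
time: 24.4
tool_pos: [0.4587, -0.129, 0.117]
tool_rot: [3.141, 0.0, 1.666]
contact_force: [-0.6, 2.1, 7.5]
opening: 0.0458
grip_force: 20.0
```

Run:
```python
from h import *
print(observe()['tool_pos'])
rows((.4585,-.129,.20,95.45,0),(.6192,.1209,.20,95.45,0),(.6192,.1209,.155,95.45,0))
```

```text
[ 0.4586873  -0.12898924  0.11704508]
[-0.0e+00 -1.0e-01 -1.3e+02] [0. 0. 0.] toolz [ 0.  0. -1.]
[ 233.4  183.7 -129.9] [0. 0. 0.] toolz [ 0.  0. -1.]
[233.4 183.7 -84.9] [0. 0. 0.] toolz [ 0.  0. -1.]
t 24.4 F [-0.6  2.1  7.5] op 0.0458021907384183
```

Request:
arm_command(
  series=[
    {"x": 0, "y": 0, "z": -25, "rx": 0, "ry": 0, "rz": 0},
    {"x": 0, "y": 0, "z": -70, "rx": 0, "ry": 0, "rz": 0},
    {"x": 0, "y": 0, "z": -120, "rx": 0, "ry": 0, "rz": 0},
    {"x": 0, "y": 0, "z": -130, "rx": 0, "ry": 0, "rz": 0},
    {"x": 233, "y": 183.5, "z": -130, "rx": 0, "ry": 0, "rz": 0},
    {"x": 233, "y": 183.5, "z": -130, "rx": 0, "ry": 0, "rz": 0},
    {"x": 233, "y": 183.5, "z": -130, "rx": 0, "ry": 0, "rz": 0},
    {"x": 233, "y": 183.5, "z": -130, "rx": 0, "ry": 0, "rz": 0},
    {"x": 233, "y": 183.5, "z": -130, "rx": 0, "ry": 0, "rz": 0},
    {"x": 233, "y": 183.5, "z": -130, "rx": 0, "ry": 0, "rz": 0},
    {"x": 233, "y": 183.5, "z": -130, "rx": 0, "ry": 0, "rz": 0},
    {"x": 233, "y": 183.5, "z": -130, "rx": 0, "ry": 0, "rz": 0},
    {"x": 233, "y": 183.5, "z": -105, "rx": 0, "ry": 0, "rz": 0},
    {"x": 233, "y": 183.5, "z": -89, "rx": 0, "ry": 0, "rz": 0},
    {"x": 233, "y": 183.5, "z": -84, "rx": 0, "ry": 0, "rz": 0},
    {"x": 233, "y": 183.5, "z": -82, "rx": 0, "ry": 0, "rz": 0},
    {"x": 233, "y": 183.5, "z": -80.5, "rx": 0, "ry": 0, "rz": 0},
    {"x": 233, "y": 183.5, "z": -79.5, "rx": 0, "ry": 0, "rz": 0},
    {"x": 233, "y": 183.5, "z": -79.5, "rx": 0, "ry": 0, "rz": 0},
  ],
)

```text
time: 26.3
tool_pos: [0.6186, 0.1201, 0.1972]
tool_rot: [-3.142, -0.0, 1.666]
contact_force: [-3.6, -0.2, 3.9]
opening: 0.0453
grip_force: 20.0
```

Contact (the weight is off). Release, rise, and back off clear of both views.

Request:
arm_command(
  series=[
    {"x": 0, "y": 0, "z": 0, "rx": 0, "ry": 0, "rz": 0},
    {"x": 0, "y": 0, "z": 0, "rx": 0, "ry": 0, "rz": 0},
    {"x": 0, "y": 0, "z": 0, "rx": 0, "ry": 0, "rz": 0},
    {"x": 0, "y": 0, "z": -20, "rx": 0, "ry": 0, "rz": 0},
    {"x": 0, "y": 0, "z": -60, "rx": 0, "ry": 0, "rz": 0},
    {"x": 0, "y": 0, "z": -85, "rx": 0, "ry": 0, "rz": 0},
    {"x": 0, "y": 0, "z": -85, "rx": 0, "ry": 0, "rz": 0},
    {"x": -330, "y": -150, "z": -85, "rx": 0, "ry": 0, "rz": 0},
    {"x": -330, "y": -150, "z": -85, "rx": 0, "ry": 0, "rz": 0},
    {"x": -330, "y": -150, "z": -85, "rx": 0, "ry": 0, "rz": 0},
    {"x": -330, "y": -150, "z": -85, "rx": 0, "ry": 0, "rz": 0},
    {"x": -330, "y": -150, "z": -85, "rx": 0, "ry": 0, "rz": 0},
    {"x": -330, "y": -150, "z": -85, "rx": 0, "ry": 0, "rz": 0},
    {"x": -330, "y": -150, "z": -85, "rx": 0, "ry": 0, "rz": 0},
    {"x": -330, "y": -150, "z": -85, "rx": 0, "ry": 0, "rz": 0},
  ],
  hand=66,
)

```text
time: 27.8
tool_pos: [0.499, -0.2264, 0.2793]
tool_rot: [-3.138, -0.0, 1.662]
contact_force: [0.3, 0.2, -0.5]
opening: 0.066
grip_force: 0.0
```

Run:
```python
from h import *
M={q:[] for q in('jar_1','tin_1','back_row','front_row','mug')}
for k in range(3):
  for n in('top','side'):
    p=snap(n,n+'3.png')
    for q in M: M[q]+=[np.array(d['point']) for d in mark_of(p,q) if d['confidence']>.4]
a=np.radians(5.45); ex=np.array([np.cos(a),np.sin(a)]); ey=np.array([-ex[1],ex[0]])
for q in M:
  for m,n in tidy(M[q],.025): print(q,m,n,'local',((m[:2]@ex-.5684)*1e3).round(1),((m[:2]@ey-.153)*1e3).round(1))
c=cv2.imread('pics/top3.png')[170:290,85:225]; s=cv2.imread('pics/side3.png')[170:355,140:310]
cv2.imwrite('pics/c3.png',np.hstack([cv2.resize(c,(466,400),interpolation=cv2.INTER_CUBIC),cv2.resize(s,(330,400))[:,:330]]))
print(observe()['time'])
```

```text
jar_1 [0.6049 0.2429 0.0803] 5 local 56.8 31.4
jar_1 [0.6108 0.1813 0.08  ] 6 local 56.9 -30.5
jar_1 [0.6007 0.3021 0.0834] 6 local 58.3 90.7
jar_1 [0.617  0.1215 0.0794] 5 local 57.4 -90.7
tin_1 [0.516  0.1098 0.0183] 6 local -44.3 -92.7
tin_1 [0.5005 0.291  0.0188] 6 local -42.5 89.1
tin_1 [0.506  0.2355 0.019 ] 5 local -42.3 33.4
tin_1 [0.511  0.1728 0.0195] 6 local -43.3 -29.5
tin_1 [0.6068 0.2454 0.0797] 1 local 59.0 33.7
back_row [0.6128 0.2146 0.083 ] 5 local 62.0 2.4
front_row [0.5062 0.2018 0.0216] 6 local -45.3 -0.2
front_row [0.6    0.3004 0.0814] 1 local 57.4 89.1
front_row [0.6171 0.12   0.0778] 1 local 57.3 -92.2
mug [ 6.061e-01 -1.482e-01  3.000e-04] 5 local 20.9 -358.1
29.6
```

View pics/c3.png

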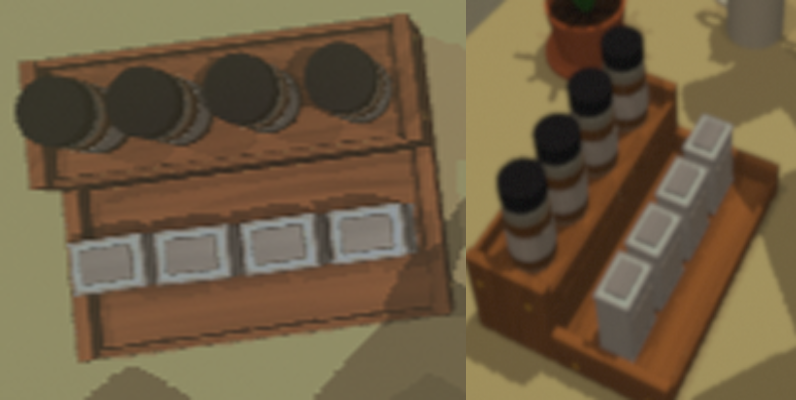

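Both rows are straight and upright: the jars run from (55,110) to (342,78) and the tins from (108,265) to (370,233) in the crop. Each piece is within a few mm of the middle of its step, and the tins look square to the shelf.

```bash
python3 -c "from cell import *; print(hand_in())"
```

```text
the job is handed in; nothing more can be done
None
```

I handed the job in at about 30 s of the 72 s limit: all four jars stand in a row on the back step and all four tins on the front step, labels to the front. By camera, each piece is within about 3 mm of its step's middle line; the two tins I left in place were about 2° off square at the start.

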